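# Sort the kitchen odds and ends into their trays

### The arm

A 6-joint arm with a two-finger parallel gripper is mounted at the origin on a cart in front of the work surface, level with it; the furniture and walls round the work are solid. World frame = base frame: x ahead of the robot, y to its left, z up, the work surface at z = 0. Lengths are in m, angles in rad, forces in N, time in s.
With the tool pointing down it reaches from about 0.375 to 0.9 m from the base axis. Payload 3.1 kg.
Tool frame: the origin (TCP) lies at the very end of the fingers, on their centre line; the grasp point (between the pads) lies 19 mm behind it; z points along the fingers, y is the line along which they close (so a half turn about z gives the same grasp; the last joint's range is limited). The gripper opens to 85 mm and grips with 20 to 120 N. Pads are 22 mm wide; open, the fingers measure 114 mm over their backs; the gripper's body (76 mm by 85 mm) begins 54 mm behind the grasp point. The pads swing forward as they close: fully open they stand 13 mm farther back than shut.
Start: joints at [0.953, 0.527, 1.433, -0, 1.181, -0.178], TCP at [0.266, 0.566, 0.231] pointing down, gripper open.
Joint ranges: [-3.08, 3.08], [-0.75, 2.2], [0.22, 2.44], [-1.43, 4.57], [0, 2.65], [-2.85, 2.85]. Speed limits (rad/s): [2.79, 2.79, 3.14, 3.14, 3.14, 3.14].

### API

Orientations are given as a unit quaternion [x, y, z, w].
In Python, from station import sense, snapshot, camera_params, sign_off gives the robot as it stands.
- The arm moves only by the shell command python3 -m handwheel 'ROWS' [OPENING] [FORCE]. ROWS is JSON, a list that holds one entry, the list of rows, each a list of 4 numbers: the shift along the tool's x, y, z in units of 25 mm (1.0 is 25 mm), then the turn about the tool's z in units of 6 degrees (1.0 is 6 degrees). A call has 1 to 20 rows; each row shifts and turns the commanded pose from where the row before left it, along the tool's axes as they then stand; what a row does not reach is not made up. A row lasts 1/8 s, in which the tool goes at most 62.5 mm and 10.7 degrees, less where a joint would pass 70% of its speed; a pose out of reach is approached as far as the arm can. A call is refused whole if a number of a shift passes 1 or a number of a turn 1, either way. A call with a gripper value outside its range is refused whole. OPENING is the finger opening in mm, from 0 to 85.4, set as the call begins (- or left out, the last holds). The fingers move at their own pace and stop on an object; FORCE is the grip in N (left out, the last holds). Time passes only in rows, so rows that do not move let the fingers close. It gives the time, the measured TCP pose, the force, the opening and the grip force at its end, in the units of the state.
- sense(): the state, without advancing time (a new reading comes with each control period).
- snapshot(name): name is "scene" or "top" or "wrist"; returns (picture, depth): 480x640x3 uint8, red, green, blue; 480x640 float32, m along the optical axis (not along the pixel's ray), 0 where there is no reading.
- camera_params(name): a dict with "mtx" (3x3 intrinsics, pixels), "extrinsics" (4x4, takes a point from camera to world coordinates); the wrist camera has in their place "hand_eye" (4x4, takes a point from camera to tool coordinates, whose origin is the TCP and whose axes are the flange's). Camera axes: x right, y up, looking along -z (the intrinsics and any distortion apply to the point x, -y, -z); pixel columns grow to the right and rows downward; lengths in m; the calibration is good to about 2 mm. The wrist camera is an equidistant fisheye: a pixel r from the principal point sees the ray r / f radians off the axis. A picture is of the moment at which its call begins: read the wrist's pose just before it. camera_params takes no time and is no camera call.
- sign_off(): hands the job in; it is judged then, once.
The state is a dict: "t": time; "q": joint angles; "qd": joint speeds; "tau": joint torques, N m; "tcp_pos": TCP position; "tool_rot": TCP orientation; "force": force on the tool from outside, world axes, zero at the start; "ft_torque": the same for the moment, N m; "finger_gap": opening from 0.0 (shut) to 1.0 (fully open); "gripper_force": force on a finger pad.
Only numpy, scipy, OpenCV 4.12 (cv2) and the standard library are available. Lean on these libraries where they do the work, as an engineer would, in place of code of your own. Each camera call takes 0.05 s, during which the arm holds its last target. There are 200 camera calls.

### The job

Tidy the worktop: put each thing that lies in the row in front of the three trays, on the robot's side, into the tray that already holds its kind: the lemon with the other lemon, the peeler flat on the floor of the tray with the fork, and both egg cups with the other egg cup, standing upright beside one another on the tray floor. Set the egg cups down without dropping them, have everything lie wholly inside its tray, and leave the timer and the mug where they are; the lemons and egg cup further back on the right are not part of it.

Things in the scene. Friction and masses are not known exactly. Their poses are not given: they have to be found in the camera images.
- tray_fruit: fixed pale wooden tray, one of three alike (places change): 142 mm along its x (roughly away from the robot), 216 along y, inside 130 x 204, walls 22 high, floor and walls 6 thick, 6 mm rail outside each end; origin at the centre of its underside. Holds a fixed lemon, its middle at y = +66 mm, 84 mm long along x, 57 wide, 56 high; the rest is free
- tray_tools: fixed pale wooden tray, one of three alike (places change): 142 mm along its x (roughly away from the robot), 216 along y, inside 130 x 204, walls 22 high, floor and walls 6 thick, 6 mm rail outside each end; origin at the centre of its underside. Holds a fixed steel fork lying along y, its middle at x = +46 mm, 193 mm long, 26 wide, 15 high; the rest is free
- tray_cups: fixed pale wooden tray, one of three alike (places change): 142 mm along its x (roughly away from the robot), 216 along y, inside 130 x 204, walls 22 high, floor and walls 6 thick, 6 mm rail outside each end; origin at the centre of its underside. Holds a fixed egg cup like the loose ones, at y = +70 mm; the rest is free
- lemon: loose yellow lemon lying on its side, 84 mm long along its y, 57 mm wide along its x, 56 mm high; origin at the middle of the side it lies on at the start (this point turns with the lemon), z up at the start. 110 g nominal
- lemon_center (a point): centre of the loose lemon, 28 mm above its underside at the start; axes as the lemon's
- peeler: loose Y-shaped kitchen peeler lying flat, 135 mm long along its y, 10 mm high; dark handle 18 mm wide and 10 mm high from y = -14 to +68 mm, steel blade head 59 mm wide along x from y = -68 to -8 mm; origin at the middle of its length, on the underside, z up. 50 g nominal. Balances near y = 0
- egg_cup_1: a loose stoneware egg cup, 50 mm high, 47 mm across its round bowl (widest from 36 mm up: grip there), foot about 38 mm across; origin at the centre of its foot, z up. 90 g nominal. The two loose cups are alike and either may stand in any free spot
- egg_cup_2: a loose stoneware egg cup, 50 mm high, 47 mm across its round bowl (widest from 36 mm up: grip there), foot about 38 mm across; origin at the centre of its foot, z up. 90 g nominal. The two loose cups are alike and either may stand in any free spot
- timer: bystander, loose: round kitchen dial timer, 65 mm across, 37 mm high, standing among the things to be sorted; origin at the centre of its underside; it stays where it is
- mug: bystander, loose: stoneware mug with a handle, 82 mm across, 92 mm high, standing to the right of the work; origin at the middle of its underside; it stays where it is
Not all that is in view belongs to the job. What is shaped like the egg_cup_1 but black, green or orange is not meant.

How it is judged:
At the end, for the whole second after the job is handed in: Centres within the tray: lemon 60 mm across, 95 along, 24 to 44 mm up; peeler 60, 90; cups 58, 95. Peeler flat (0.15 rad) and cups upright (0.12 rad), origins at most 12 mm above the tray's underside. Each in the tray with its kind, slower than 0.03 m/s (x of lemon_center in the frame of tray_fruit between -0.06 and 0.06 m and y of lemon_center in the frame of tray_fruit between -0.095 and 0.095 m and z of lemon_center in the frame of tray_fruit between 0.024 and 0.044 m and linear speed of each of lemon, peeler, egg_cup_1, egg_cup_2 below 0.03 m/s and x of peeler in the frame of tray_tools between -0.06 and 0.06 m and y of peeler in the frame of tray_tools between -0.09 and 0.09 m and z of peeler in the frame of tray_tools between 0 and 0.012 m and angle between peeler's own z axis and vertical below 0.15 rad and x of egg_cup_1 in the frame of tray_cups between -0.058 and 0.058 m and y of egg_cup_1 in the frame of tray_cups between -0.095 and 0.095 m and z of egg_cup_1 in the frame of tray_cups between 0 and 0.012 m and angle between each of egg_cup_1, egg_cup_2's own z axis and vertical below 0.12 rad and x of egg_cup_2 in the frame of tray_cups between -0.058 and 0.058 m and y of egg_cup_2 in the frame of tray_cups between -0.095 and 0.095 m and z of egg_cup_2 in the frame of tray_cups between 0 and 0.012 m); the robot touches nothing.
It fails at once if the timer or the mug is moved by more than 30 mm (distance of any of timer, mug from where it was at the start of the episode above 0.03 m).
It fails at once if an egg cup is dropped: it falls freely more than about 25 mm (faster than 0.7 m/s while nothing holds it) ((linear speed of egg_cup_1 above 0.7 m/s and contact force between the fingers and egg_cup_1 below 0.02 N) or (linear speed of egg_cup_2 above 0.7 m/s and contact force between the fingers and egg_cup_2 below 0.02 N)).
It also fails if it takes over 104 s, if anything falls off the work surface, if the arm or the gripper's body presses on something with over 40 N, if the wrist force passes 120 N, or if a joint passes its speed limit or range.

## Working session

There is one attempt and no reset: what is moved stays moved. The work goes in short steps, Python scripts to look and compute and a shell command to move; the robot and the scene stay as the last step left them, time stands still between calls to the robot, and variables do not carry over. Pictures are saved under pics/ and viewed, at most 14 in all, crops included, and the job is handed in when it is done.

```bash
mkdir -p pics; ls
cat > h.py <<'E'
import numpy as np, cv2
from station import sense, snapshot, camera_params
E
python3 - <<'E'
from h import *
for n in("top","scene"):
    p,d=snapshot(n); cv2.imwrite(f"pics/{n}1.png",p[:,:,::-1]); np.savez(f"{n}1.npz",p=p,d=d)
    c=camera_params(n); print(n,{k:np.round(v,4).tolist() if not isinstance(v,str) else v for k,v in c.items()})
print(sense())
print(camera_params("wrist"))
E
```

```text
pics
top {'mtx': [[483.6409, 0.0, 324.8957], [0.0, 483.6409, 241.5667], [0.0, 0.0, 1.0]], 'extrinsics': [[-0.0071, 0.99, -0.1411, 0.3125], [-0.9999, -0.0051, 0.0148, -0.0895], [0.014, 0.1412, 0.9899, 1.1173], [0.0, 0.0, 0.0, 1.0]]}
scene {'mtx': [[512.6487, 0.0, 321.6023], [0.0, 512.6487, 241.3916], [0.0, 0.0, 1.0]], 'extrinsics': [[0.7968, 0.3691, -0.4784, -0.0962], [-0.6042, 0.4908, -0.6278, -0.8474], [0.0031, 0.7893, 0.6141, 0.7946], [0.0, 0.0, 0.0, 1.0]]}
{'t': 0.1, 'q': array([ 9.52504139e-01,  5.28391239e-01,  1.43376657e+00,  6.09689003e-06,
        1.18141405e+00, -1.78512724e-01]), 'qd': array([ 0.00027653, -0.00083339, -0.00375334,  0.0008024 , -0.00075679,
       -0.001756  ]), 'tau': array([-1.13178680e-04, -4.43304563e+01, -1.78585804e+01, -2.32885122e-04,
        3.92213085e-03, -4.34129660e-06]), 'tcp_pos': array([0.26568768, 0.56500589, 0.23042282]), 'tool_rot': array([ 2.18123036e-01,  9.75920776e-01, -9.11004812e-04, -3.86510940e-04]), 'force': array([0.31119047, 0.79934891, 0.26118503]), 'ft_torque': array([0.02052074, 0.06147975, 0.00079045]), 'gripper_force': 0.0, 'finger_gap': 1.002405613995486}
{'mtx': array([[371.64829954,   0.        , 316.42943075],
       [  0.        , 371.64829954, 237.66767741],
       [  0.        ,   0.        ,   1.        ]]), 'hand_eye': array([[ 9.61058950e-04,  9.65735632e-01,  2.59526042e-01,
         6.45024106e-02],
       [ 9.99999538e-01, -9.26810048e-04, -2.54329077e-04,
        -2.09511438e-04],
       [-5.08330865e-06,  2.59526166e-01, -9.65736076e-01,
        -1.41945733e-01],
       [ 0.00000000e+00,  0.00000000e+00,  0.00000000e+00,
         1.00000000e+00]])}
```

View pics/top1.png

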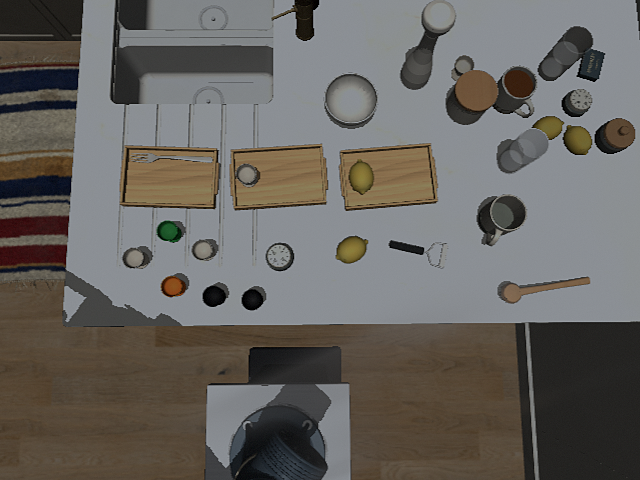

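View pics/scene1.png

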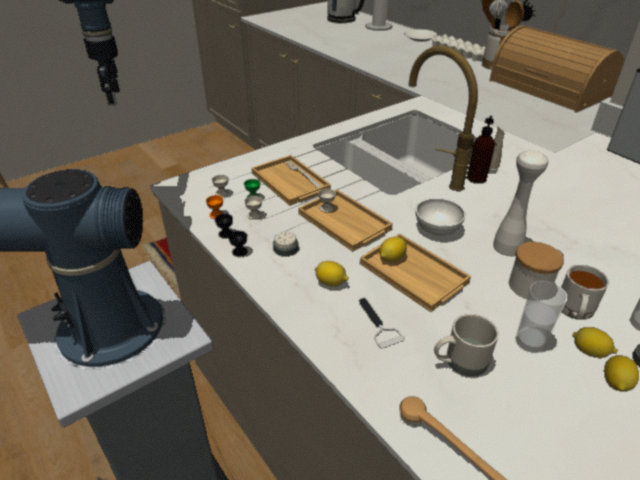

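Top view: trays are tools (170,177), cups (279,177) and fruit (388,177). The row holds egg-cup candidates: pale (136,257) and (204,249), green (169,231), orange (173,286), black (214,296) and (252,298). The two pale ones match the fixed pale cup at (247,175). The timer is at (280,256), the lemon at (352,249), the peeler at (390–445,250) and the mug at (505,215). I'll enlarge and measure.

```bash
cat >> h.py <<'E'
def unproj(name,d):
    c=camera_params(name);K=c["mtx"];T=c["extrinsics"]
    v,u=np.mgrid[:480,:640]
    P=np.stack([(u-K[0,2])/K[0,0]*d,-(v-K[1,2])/K[1,1]*d,-d],-1)
    return P@T[:3,:3].T+T[:3,3]
def ray(name,u,v,z):
    c=camera_params(name);K=c["mtx"];T=c["extrinsics"]
    r=T[:3,:3]@np.array([(u-K[0,2])/K[0,0],-(v-K[1,2])/K[1,1],-1]);o=T[:3,3]
    return o+r*(z-o[2])/r[2]
E
python3 - <<'E'
from h import *
f=np.load("top1.npz");p,d=f["p"],f["d"]
cv2.imwrite("pics/crop1.png",cv2.resize(p[135:315,110:455,::-1],None,fx=2.3,fy=2.3,interpolation=cv2.INTER_CUBIC))
W=unproj("top",d);z=W[...,2]
print("table z",np.median(z[225:230,290:330]),z[225:230,290:330].std(),"dz0",(d==0).sum())
m=((z>.006)&(z<.2)&(W[...,0]<.85)&(W[...,0]>.25)).astype(np.uint8)
n,l,s,c=cv2.connectedComponentsWithStats(m)
for i in range(1,n):
    if s[i,4]<40: continue
    k=l==i; Q=W[k]; zm=np.percentile(Q[:,2],98)
    cn,_=cv2.findContours(k.astype(np.uint8),0,2)
    r=cv2.minAreaRect(np.unique(W[k][:,:2],axis=0).astype(np.float32))
    t=Q[Q[:,2]>zm-.012]
    print(c[i].round(),s[i,4],"zmax",zm.round(4),"topmid",((t.max(0)+t.min(0))/2)[:2].round(4),"topspan",np.ptp(t,axis=0)[:2].round(3),"rect",np.round(r[0],4),np.round(r[1],4),round(r[2],1),p[k].mean(0).round())
E
```

```text
table z 0.00013442416452535966 0.1358364233470833 dz0 1219
[490.  95.] 3498 zmax 0.098 topmid [ 0.8014 -0.4925] topspan [0.097 0.19 ] rect [ 0.8014 -0.4926] [0.0968 0.1897] 0.2 [75. 60. 46.]
[416.  83.] 124 zmax 0.0614 topmid [ 0.8479 -0.3261] topspan [0.004 0.009] rect [ 0.8465 -0.3254] [0.0069 0.0331] 0.0 [61. 60. 58.]
[350. 101.] 1907 zmax 0.0565 topmid [ 0.7931 -0.1675] topspan [0.113 0.124] rect [ 0.7933 -0.1675] [0.1236 0.1133] 90.0 [117. 119. 117.]
[576. 102.] 637 zmax 0.0389 topmid [ 0.807  -0.7156] topspan [0.053 0.053] rect [ 0.8051 -0.7131] [0.0625 0.0591] 21.1 [77. 77. 74.]
[529. 144.] 1910 zmax 0.1382 topmid [ 0.6616 -0.5468] topspan [0.066 0.066] rect [ 0.7025 -0.5907] [0.0643 0.1867] 42.8 [94. 93. 83.]
[614. 136.] 1112 zmax 0.0687 topmid [ 0.7193 -0.7916] topspan [0.046 0.035] rect [ 0.716  -0.7894] [0.0737 0.0749] 72.6 [64. 52. 40.]
[577. 140.] 691 zmax 0.0563 topmid [ 0.7049 -0.7012] topspan [0.061 0.051] rect [ 0.7049 -0.6998] [0.0671 0.0578] 62.8 [86. 76. 36.]
[384. 176.] 3423 zmax 0.0603 topmid [ 0.6164 -0.1889] topspan [0.064 0.05 ] rect [ 0.6249 -0.2549] [0.1429
[... 1182 characters left out ...]
 -0.0008] [0.0631 0.0621] 26.4 [100. 103. 101.]
[134. 258.] 414 zmax 0.0516 topmid [0.4314 0.3203] topspan [0.047 0.047] rect [0.4323 0.3253] [0.0567 0.0462] 79.4 [98. 95. 89.]
[171. 286.] 389 zmax 0.0518 topmid [0.3682 0.2342] topspan [0.044 0.047] rect [0.368  0.2336] [0.0464 0.0442] 44.7 [108.  59.  23.]
[536. 288.] 816 zmax 0.0367 topmid [ 0.3487 -0.5706] topspan [0.045 0.14 ] rect [ 0.3551 -0.6084] [0.0455 0.2161] 4.2 [110.  89.  69.]
[212. 296.] 367 zmax 0.0521 topmid [0.3468 0.1421] topspan [0.046 0.045] rect [0.3464 0.142 ] [0.0454 0.0441] 40.5 [14. 14. 15.]
[251. 299.] 359 zmax 0.0523 topmid [0.3375 0.057 ] topspan [0.046 0.044] rect [0.3375 0.057 ] [0.0456 0.0442] 0.0 [15. 16. 17.]
```

View pics/crop1.png

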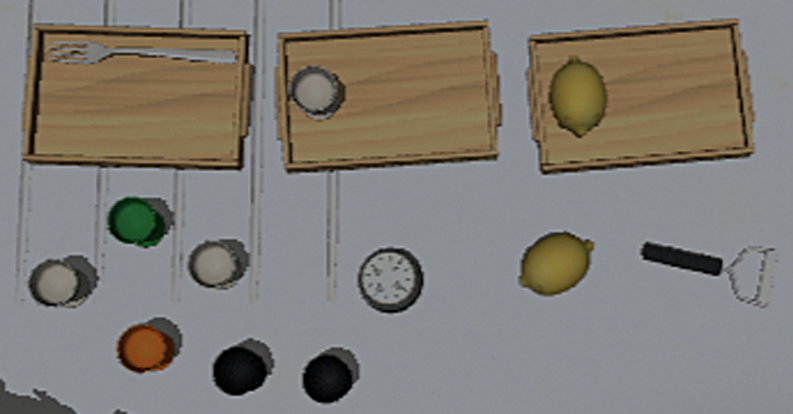

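Run:
```python
from h import *
f=np.load("top1.npz");p,d=f["p"],f["d"]
hsv=cv2.cvtColor(p,cv2.COLOR_RGB2HSV)
W=unproj("top",d)
# yellow lemon principal axis
m=np.zeros((480,640),bool);m[225:275,325:380]=1
m&=(hsv[...,1]>120)&(hsv[...,0]>15)&(hsv[...,0]<40)&(d>0)&(W[...,2]>.002)
q=cv2.fitEllipse(max(cv2.findContours(m.astype(np.uint8),0,1)[0],key=len))
print("lemon ell",q)
a=np.deg2rad(q[2]);u=np.array([-np.sin(a),np.cos(a)])*q[1][1]/2
A=ray("top",q[0][0]+u[0],q[0][1]+u[1],.028)[:2];B=ray("top",q[0][0]-u[0],q[0][1]-u[1],.028)[:2]
print("ends",A,B,"c",(A+B)/2,"dir",np.rad2deg(np.arctan2(*(B-A)[::-1])),np.linalg.norm(A-B))
# peeler
m=np.zeros((480,640),np.uint8);m[225:275,383:452]=1
dark=(m>0)&(p.max(2)<60)
c=cv2.minAreaRect(np.argwhere(dark)[:,::-1].astype(np.float32));print("handle px",c)
for b in cv2.boxPoints(c): print(ray("top",*b,.008)[:2].round(4))
# trays: wood edges
for n,(x0,x1) in dict(tools=(115,225),cups=(226,332),fruit=(333,445)).items():
    k=np.zeros((480,640),bool);k[135:220,x0:x1]=1
    k&=(W[...,2]>.015)&(W[...,2]<.026)&(d>0)
    r=cv2.minAreaRect(W[k][:,:2].astype(np.float32));print(n,np.round(r[0],4),np.round(r[1],4),round(r[2],2))
```

```text
lemon ell ((351.1116943359375, 249.2908935546875), (23.186677932739258, 31.59415054321289), 60.577144622802734)
ends [ 0.43215856 -0.13382601] [ 0.46735692 -0.19692328] c [ 0.44975774 -0.16537465] dir -60.84535347703813 0.07225088126736852
handle px ((416.7430419921875, 247.62461853027344), (55.913787841796875, 12.3698148727417), 3.1798298358917236)
[ 0.4449 -0.2531]
[ 0.4737 -0.2555]
[ 0.4658 -0.3853]
[ 0.4369 -0.3825]
tools [0.6258 0.2574] [0.2274 0.1439] 88.05
cups [0.6251 0.0035] [0.1434 0.2273] 3.55
fruit [ 0.6249 -0.2542] [0.1428 0.2271] 4.73
```

The crop confirms it: the pale cups at crop (57,283) and (216,263) match the fixed pale cup at (316,91). The green, orange and black ones are decoys. The lemon's long axis and the peeler handle (crop 645–720, 245–268) are clear. First target is the left-hand pale cup, B. I'll turn first, then work out the shift.

```bash
cat > go.py <<'E'
import sys,numpy as np
from station import sense
from scipy.spatial.transform import Rotation as R
# go.py x y z [yaw of closing line, deg]: units in the tool axes as after the turn
x,y,z=map(float,sys.argv[1:4]);s=sense();M=R.from_quat(s["tool_rot"])
m=M.as_matrix();yaw=np.degrees(np.arctan2(m[1,1],m[0,1]));turn=0
if len(sys.argv)>4: turn=(yaw-float(sys.argv[4])+90)%180-90
v=(M*R.from_euler("z",turn,degrees=True)).inv().apply(np.array([x,y,z])-s["tcp_pos"])/.025
print("t",round(s["t"],2),"pos",s["tcp_pos"].round(4),"yaw",round(yaw,1),"turn units",round(turn/6,2),"shift units",v.round(2),"gap",round(s["finger_gap"],3),"F",round(s["gripper_force"],1),"q6",s["q"][5].round(2))
E
python3 -m handwheel '[[[0,0,0.3,1],[0,0,0.3,1],[0,0,0.3,1],[0,0,0.3,1],[0,0,0.3,1],[0,0,0.3,1],[0,0,0.3,1],[0,0,0.3,1],[0,0,0.3,1],[0,0,0.3,1],[0,0,0,0.8],[0,0,0,0]]]' 65 25
python3 go.py 0.4314 0.3203 0.09 0
```

```text
t: 1.6
tcp_pos: [0.2658, 0.5652, 0.1558]
tool_rot: [0.707, 0.707, -0.001, 0.0]
force: [0.4, -0.1, 0.2]
finger_gap: 0.764
gripper_force: 0.0
t 1.6 pos [0.2658 0.5652 0.1558] yaw 0.1 turn units 0.01 shift units [-9.79  6.62  2.63] gap 0.764 F 0.0 q6 0.95
```

```bash
python3 -m handwheel '[[[-1,0.66,0.26,0],[-1,0.66,0.26,0],[-1,0.66,0.26,0],[-1,0.66,0.26,0],[-1,0.66,0.26,0],[-1,0.66,0.26,0],[-1,0.66,0.26,0],[-1,0.66,0.26,0],[-1,0.66,0.26,0],[-0.79,0.68,0.26,0],[0,0,0,0],[0,0,0,0]]]'
python3 go.py 0.4314 0.3203 0.020 0
python3 - <<'E'
from h import *
p,d=snapshot("wrist");cv2.imwrite("pics/w1.png",p[:,:,::-1])
E
```

```text
t: 3.1
tcp_pos: [0.4313, 0.3211, 0.0914]
tool_rot: [0.707, 0.707, -0.0, -0.0]
force: [0.7, -0.5, -0.4]
finger_gap: 0.766
gripper_force: 0.0
t 3.1 pos [0.4313 0.3211 0.0914] yaw 0.0 turn units 0.0 shift units [-0.03  0.01  2.86] gap 0.766 F 0.0 q6 0.43
```

View pics/w1.png

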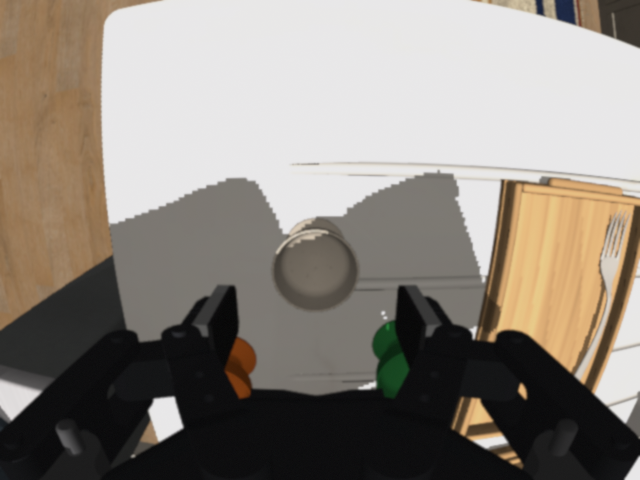

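The wrist view shows the cup at (316,265), centred between the fingers (220 and 415), and the decoys clear of them. Descending to grip.

```bash
python3 -m handwheel '[[[0,0,0.7,0],[0,0,0.7,0],[0,0,0.7,0],[0,0,0.7,0],[0,0,0.05,0],[0,0,0,0]]]' 65 25
python3 -m handwheel '[[[0,0,0,0],[0,0,0,0],[0,0,0,0],[0,0,0,0],[0,0,0,0],[0,0,0,0]]]' 30 25
python3 -m handwheel '[[[0,0,-0.7,0],[0,0,-0.7,0],[0,0,-0.7,0],[0,0,-0.7,0],[0,0,-0.7,0],[0,0,0,0]]]'
# target: cups tray y=-60
python3 - <<'E'
import numpy as np
a=np.radians(3.55);c=np.array([.6251,.0035])
for y in(0,-.062): print(c+[-np.sin(a)*y,np.cos(a)*y])
E
python3 go.py 0.6289 -0.0584 0.11 3.55
```

```text
t: 3.9
tcp_pos: [0.4316, 0.3209, 0.02]
tool_rot: [0.707, 0.707, -0.0, -0.0]
force: [0.1, 0.5, 0.3]
finger_gap: 0.764
gripper_force: 0.0
t: 4.65
tcp_pos: [0.4319, 0.3209, 0.0208]
tool_rot: [0.707, 0.707, 0.001, 0.0]
force: [-1.2, -0.3, 6.5]
finger_gap: 0.525
gripper_force: 25.3
t: 5.4
tcp_pos: [0.4327, 0.3213, 0.1097]
tool_rot: [0.707, 0.707, 0.002, 0.001]
force: [0.2, 0.6, -0.5]
finger_gap: 0.523
gripper_force: 25.7
[0.6251 0.0035]
[ 0.62893901 -0.05838103]
t 5.4 pos [0.4327 0.3213 0.1097] yaw 0.0 turn units -0.59 shift units [-1.565e+01  6.890e+00 -1.000e-02] gap 0.523 F 25.7 q6 0.43
```

```bash
python3 -m handwheel '[[[0,0,0,-0.6],[-0.5,0.2,0,0],[-1,0.45,0,0],[-1,0.45,0,0],[-1,0.45,0,0],[-1,0.45,0,0],[-1,0.45,0,0],[-1,0.45,0,0],[-1,0.45,0,0],[-1,0.45,0,0],[-1,0.45,0,0],[-1,0.45,0,0],[-1,0.45,0,0],[-1,0.45,0,0],[-1,0.45,0,0],[-1,0.45,0,0],[-1,0.39,0,0],[-0.15,0,0,0],[0,0,0,0],[0,0,0,0]]]'
python3 go.py 0.6289 -0.0584 0.028 3.55
python3 - <<'E'
from h import *
p,d=snapshot("top");cv2.imwrite("pics/t2.png",cv2.resize(p[60:330,60:540,::-1],None,fx=1.6,fy=1.6))
E
```

```text
t: 7.9
tcp_pos: [0.6273, -0.0578, 0.1074]
tool_rot: [0.684, 0.729, -0.0, -0.001]
force: [-0.9, 0.2, 0.1]
finger_gap: 0.522
gripper_force: 25.7
t 7.9 pos [ 0.6273 -0.0578  0.1074] yaw 3.7 turn units 0.02 shift units [-0.03  0.07  3.18] gap 0.522 F 25.7 q6 -0.33
```

View pics/t2.png

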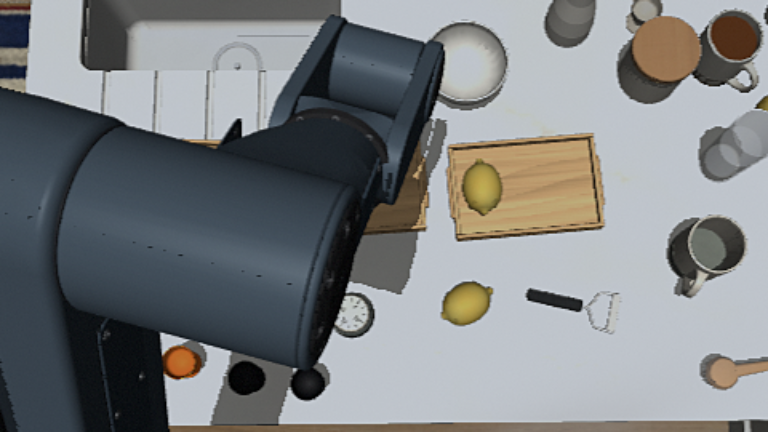

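The arm hides the cups tray, and nothing else has moved. Lowering the cup: it was gripped at TCP 0.0208, so the floor contact should come near 0.0268.

```bash
python3 -m handwheel '[[[0,0.07,0.6,0],[0,0,0.6,0],[0,0,0.6,0],[0,0,0.6,0],[0,0,0.4,0],[0,0,0.25,0],[0,0,0.1,0],[0,0,0.05,0],[0,0,0,0]]]'
python3 go.py 0.6289 -0.0584 0.0268 3.55
```

```text
t: 9.07
tcp_pos: [0.6301, -0.0589, 0.028]
tool_rot: [0.685, 0.729, 0.0, 0.0]
force: [0.3, -0.1, -1.5]
finger_gap: 0.523
gripper_force: 25.7
t 9.07 pos [ 0.6301 -0.0589  0.028 ] yaw 3.6 turn units 0.01 shift units [ 0.02 -0.05  0.05] gap 0.523 F 25.7 q6 -0.33
```

```bash
python3 -m handwheel '[[[0,0,0.05,0],[0,0,0.03,0],[0,0,0,0]]]'
python3 -m handwheel '[[[0,0,0,0],[0,0,0,0],[0,0,0,0],[0,0,0,0],[0,0,0,0]]]' 65
python3 -m handwheel '[[[0,0,-0.5,0],[0,0,-0.8,0],[0,0,-0.8,0],[0,0,-0.8,0],[0,0,0,0]]]'
python3 go.py 0.4493 0.1694 0.10 0
```

```text
t: 9.45
tcp_pos: [0.6302, -0.059, 0.0269]
tool_rot: [0.684, 0.729, 0.0, 0.001]
force: [-1.3, -1.2, 5.3]
finger_gap: 0.519
gripper_force: 26.0
t: 10.07
tcp_pos: [0.6298, -0.0588, 0.0254]
tool_rot: [0.685, 0.729, -0.0, -0.0]
force: [0.8, -0.3, 0.7]
finger_gap: 0.76
gripper_force: 0.0
t: 10.7
tcp_pos: [0.6317, -0.0592, 0.1013]
tool_rot: [0.685, 0.729, 0.001, 0.003]
force: [-0.4, 0.0, -0.8]
finger_gap: 0.76
gripper_force: 0.0
t 10.7 pos [ 0.6317 -0.0592  0.1013] yaw 3.6 turn units 0.6 shift units [ 9.15 -7.3  -0.01] gap 0.76 F 0.0 q6 -0.33
```

Contact with the floor (5 N), then a clean release. Next is cup A.

```bash
python3 -m handwheel '[[[0,0,0,0.6],[1,-0.8,0,0],[1,-0.8,0,0],[1,-0.8,0,0],[1,-0.8,0,0],[1,-0.8,0,0],[1,-0.8,0,0],[1,-0.8,0,0],[1,-0.8,0,0],[1,-0.8,0,0],[0.15,-0.1,0,0],[0,0,0,0],[0,0,0,0]]]'
python3 go.py 0.4493 0.1694 0.020 0
python3 - <<'E'
from h import *
p,d=snapshot("wrist");cv2.imwrite("pics/w2.png",p[:,:,::-1])
E
```

```text
t: 12.32
tcp_pos: [0.4485, 0.1694, 0.0981]
tool_rot: [0.707, 0.707, 0.0, 0.0]
force: [-0.4, -0.4, -0.4]
finger_gap: 0.762
gripper_force: 0.0
t 12.32 pos [0.4485 0.1694 0.0981] yaw -0.1 turn units -0.01 shift units [0.   0.03 3.13] gap 0.762 F 0.0 q6 0.13
```

View pics/w2.png

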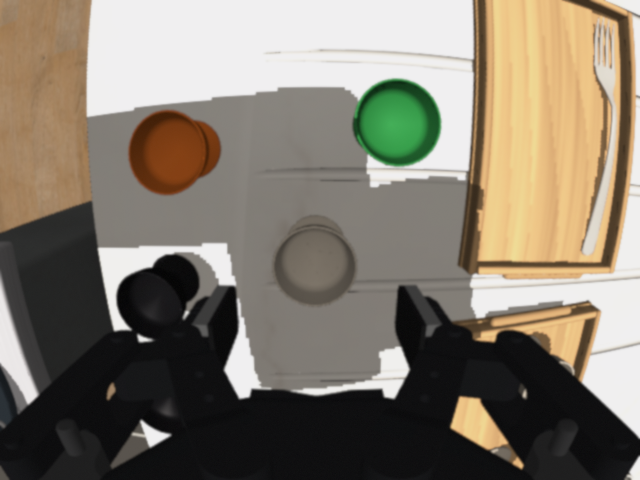

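Cup A is at (315,263), centred between the fingers, and the decoys are clear. Gripping it, with the target at tray-cups y = 0.

```bash
python3 -m handwheel '[[[0,0,0.7,0],[0,0,0.7,0],[0,0,0.7,0],[0,0,0.7,0],[0,0,0.3,0],[0,0,0,0]]]' 65 25
python3 -m handwheel '[[[0,0,0,0],[0,0,0,0],[0,0,0,0],[0,0,0,0],[0,0,0,0]]]' 30 25
python3 go.py 0.6251 0.0035 0.11 3.55
python3 -m handwheel '[[[0,0,-0.7,0],[0,0,-0.7,0],[0,0,-0.7,0],[0,0,-0.7,0],[0,0,-0.8,-0.6],[0,0,0,0]]]'
python3 go.py 0.6245 0.0015 0.11 3.55
```

```text
t: 13.12
tcp_pos: [0.4475, 0.1696, 0.0202]
tool_rot: [0.707, 0.707, -0.0, -0.0]
force: [0.3, -0.5, 0.7]
finger_gap: 0.763
gripper_force: 0.0
t: 13.75
tcp_pos: [0.4478, 0.17, 0.0212]
tool_rot: [0.707, 0.707, 0.001, 0.001]
force: [0.2, -1.2, 6.3]
finger_gap: 0.519
gripper_force: 25.5
t 13.75 pos [0.4478 0.17   0.0212] yaw 0.0 turn units -0.59 shift units [-7.09  6.67 -3.54] gap 0.519 F 25.5 q6 0.13
t: 14.5
tcp_pos: [0.448, 0.1702, 0.1115]
tool_rot: [0.685, 0.729, 0.001, 0.001]
force: [0.0, -0.2, -1.5]
finger_gap: 0.515
gripper_force: 25.7
t 14.5 pos [0.448  0.1702 0.1115] yaw 3.6 turn units 0.0 shift units [-7.17  6.63  0.08] gap 0.515 F 25.7 q6 0.07
```

```bash
python3 -m handwheel '[[[-0.5,0.5,0,0],[-1,0.9,0,0],[-1,0.9,0,0],[-1,0.9,0,0],[-1,0.9,0,0],[-1,0.9,0,0],[-1,0.9,0,0],[-0.6,0.6,0,0],[-0.07,0.13,0,0],[0,0,0,0],[0,0,0,0]]]'
python3 go.py 0.6245 0.0015 0.0285 3.55
```

```text
t: 15.88
tcp_pos: [0.6228, 0.0022, 0.1101]
tool_rot: [0.684, 0.729, -0.0, -0.001]
force: [-0.1, 0.3, -0.8]
finger_gap: 0.521
gripper_force: 25.7
t 15.88 pos [0.6228 0.0022 0.1101] yaw 3.6 turn units 0.01 shift units [-0.03  0.07  3.26] gap 0.521 F 25.7 q6 -0.24
```

```bash
python3 -m handwheel '[[[0,0,0.6,0],[0,0,0.6,0],[0,0,0.6,0],[0,0,0.6,0],[0,0,0.4,0],[0,0,0.25,0],[0,0,0.15,0],[0,0,0.05,0],[0,0,0,0]]]'
python3 -m handwheel '[[[0,0,0.05,0],[0,0,0.03,0],[0,0,0,0]]]'
```

```text
t: 17.0
tcp_pos: [0.6242, 0.0014, 0.0297]
tool_rot: [0.685, 0.729, 0.0, 0.0]
force: [0.5, -0.2, -1.0]
finger_gap: 0.518
gripper_force: 25.7
t: 17.38
tcp_pos: [0.624, 0.0015, 0.0274]
tool_rot: [0.685, 0.729, 0.0, 0.0]
force: [1.1, -0.1, 0.2]
finger_gap: 0.519
gripper_force: 25.7
```

```bash
python3 -m handwheel '[[[0,0,0.04,0],[0,0,0,0]]]'
python3 -m handwheel '[[[0,0,0,0],[0,0,0,0],[0,0,0,0],[0,0,0,0],[0,0,0,0]]]' 65
python3 -m handwheel '[[[0,0,-0.5,0],[0,0,-0.8,0],[0,0,-0.8,0],[0,0,-0.8,0],[0,0,-0.3,0],[0,0,0,0]]]'
python3 go.py 0.4495 -0.1645 0.11 29
```

```text
t: 17.62
tcp_pos: [0.6241, 0.0015, 0.0273]
tool_rot: [0.685, 0.729, 0.0, 0.0]
force: [-1.9, 0.1, 4.4]
finger_gap: 0.517
gripper_force: 25.9
t: 18.25
tcp_pos: [0.6239, 0.0015, 0.0262]
tool_rot: [0.685, 0.729, -0.0, -0.0]
force: [-0.7, 0.5, -0.0]
finger_gap: 0.76
gripper_force: 0.0
t: 19.0
tcp_pos: [0.6245, 0.0014, 0.1076]
tool_rot: [0.685, 0.729, 0.001, 0.001]
force: [0.1, 0.8, 0.1]
finger_gap: 0.762
gripper_force: 0.0
t 19.0 pos [0.6245 0.0014 0.1076] yaw 3.6 turn units -4.23 shift units [-2.41 -9.34 -0.11] gap 0.762 F 0.0 q6 -0.24
```

```bash
python3 -m handwheel '[[[0,0,0,-1],[0,0,0,-1],[0,0,0,-1],[0,0,0,-1],[0,0,0,-0.2],[-0.25,-1,0,0],[-0.25,-1,0,0],[-0.25,-1,0,0],[-0.25,-1,0,0],[-0.25,-1,0,0],[-0.25,-1,0,0],[-0.25,-1,0,0],[-0.25,-1,0,0],[-0.25,-1,0,0],[-0.15,-0.3,0,0],[0,0,0,0],[0,0,0,0]]]' 85 25
python3 go.py 0.4495 -0.1645 0.007 29
python3 - <<'E'
from h import *
p,d=snapshot("wrist");cv2.imwrite("pics/w3.png",p[:,:,::-1])
E
```

```text
t: 21.12
tcp_pos: [0.4498, -0.1628, 0.1063]
tool_rot: [0.509, 0.861, 0.0, 0.0]
force: [-0.1, -0.3, 0.3]
finger_gap: 0.992
gripper_force: 0.0
t 21.12 pos [ 0.4498 -0.1628  0.1063] yaw 28.8 turn units -0.03 shift units [-0.05 -0.04  3.97] gap 0.992 F 0.0 q6 -1.08
```

View pics/w3.png

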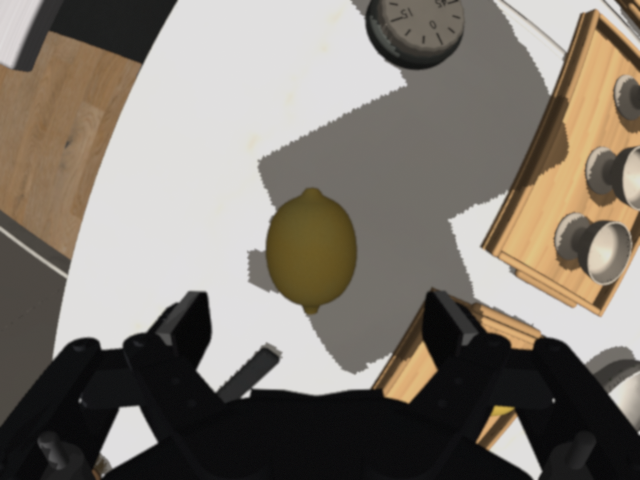

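The wrist view shows the three pale cups upright in their tray, and the lemon at (311,250) aligned with the fingers, about 2–3 mm off. Correcting that and gripping.

```bash
python3 -m handwheel '[[[-0.05,-0.05,0.7,0],[-0.05,-0.05,0.7,0],[0,0,0.7,0],[0,0,0.7,0],[0,0,0.7,0],[0,0,0.4,0],[0,0,0.07,0],[0,0,0,0]]]' 85 25
python3 -m handwheel '[[[0,0,0,0],[0,0,0,0],[0,0,0,0],[0,0,0,0],[0,0,0,0]]]' 40 25
python3 -m handwheel '[[[0,0,-0.7,0],[0,0,-0.7,0],[0,0,-0.7,0],[0,0,-0.7,0],[0,0,0,0]]]'
python3 - <<'E'
import numpy as np
a=np.radians(4.7);c=np.array([.6249,-.2542])
print(c+[-np.sin(a)*-.042,np.cos(a)*-.042])
E
python3 go.py 0.6283 -0.2961 0.08 94.7
```

```text
t: 22.18
tcp_pos: [0.4485, -0.1665, 0.0073]
tool_rot: [0.509, 0.861, -0.0, 0.0]
force: [-0.6, -1.1, 0.3]
finger_gap: 0.998
gripper_force: 0.0
t: 22.8
tcp_pos: [0.4485, -0.1668, 0.0079]
tool_rot: [0.509, 0.861, -0.0, 0.001]
force: [-0.3, -0.5, 5.2]
finger_gap: 0.649
gripper_force: 25.6
t: 23.42
tcp_pos: [0.4488, -0.1669, 0.078]
tool_rot: [0.509, 0.861, -0.0, 0.001]
force: [0.5, -0.5, -1.4]
finger_gap: 0.643
gripper_force: 26.9
[ 0.62834142 -0.29605877]
t 23.43 pos [ 0.4488 -0.1669  0.078 ] yaw 28.8 turn units -10.98 shift units [-6.73 -5.74 -0.05] gap 0.643 F 26.9 q6 -1.09
```

```bash
python3 -m handwheel '[[[0,0,-0.05,-1],[0,0,-0.05,-1],[0,0,-0.05,-1],[0,0,-0.05,-1],[0,0,-0.05,-1],[0,0,0,-1],[0,0,0,-1],[0,0,0,-1],[0,0,0,-1],[0,0,0,-1],[0,0,0,-1],[-1,-0.8,0,0],[-1,-0.85,0,0],[-1,-0.85,0,0],[-1,-0.85,0,0],[-1,-0.85,0,0],[-1,-0.85,0,0],[-0.7,-0.7,0,0],[0,0,0,0],[0,0,0,0]]]'
python3 go.py 0.6283 -0.2961 0.015 94.7
```

```text
t: 25.92
tcp_pos: [0.6254, -0.2945, 0.0819]
tool_rot: [-0.042, 0.999, 0.001, -0.002]
force: [0.1, 1.1, -1.3]
finger_gap: 0.646
gripper_force: 26.9
t 25.93 pos [ 0.6254 -0.2945  0.0819] yaw 94.8 turn units 0.02 shift units [-0.12 -0.08  2.68] gap 0.646 F 26.9 q6 -2.26
```

```bash
python3 -m handwheel '[[[-0.05,0,0.6,0],[0,0,0.6,0],[0,0,0.6,0],[0,0,0.5,0],[0,0,0.25,0],[0,0,0.1,0],[0,0,0.05,0],[0,0,0,0]]]'
python3 -m handwheel '[[[0,0,0,0],[0,0,0,0],[0,0,0,0],[0,0,0,0]]]' 74
python3 -m handwheel '[[[0,0,-0.4,0],[0,0,-0.8,0],[0,0,-0.8,0],[0,0,-0.8,0],[0,0,-0.8,0],[0,0,0,0]]]'
python3 go.py 0.4521 -0.3121 0.10 166.4
```

```text
t: 26.92
tcp_pos: [0.6286, -0.2958, 0.0163]
tool_rot: [-0.042, 0.999, -0.0, 0.0]
force: [-0.1, 1.1, -0.9]
finger_gap: 0.649
gripper_force: 26.9
t: 27.42
tcp_pos: [0.6284, -0.2957, 0.0159]
tool_rot: [-0.042, 0.999, -0.0, 0.0]
force: [-0.4, 0.5, -0.4]
finger_gap: 0.866
gripper_force: 0.0
t: 28.18
tcp_pos: [0.6298, -0.2965, 0.1088]
tool_rot: [-0.042, 0.999, -0.002, 0.002]
force: [-0.7, -0.4, 0.3]
finger_gap: 0.868
gripper_force: 0.0
t 28.18 pos [ 0.6298 -0.2965  0.1088] yaw 94.8 turn units -11.93 shift units [2.28 6.76 0.32] gap 0.868 F 0.0 q6 -2.25
```

The turn to 166° would pass joint 6's range, so I go the other way: +18.1 units to a yaw of −13.6°.

```bash
python3 -m handwheel '[[[0,0,0,1],[0,0,0,1],[0,0,0,1],[0,0,0,1],[0,0,0,1],[0,0,0,1],[0,0,0,1],[0,0,0,1],[0,0,0,1],[0,0,0,1],[0,0,0,1],[0,0,0,1],[0,0,0,1],[0,0,0,1],[0,0,0,1],[0,0,0,1],[0,0,0,1],[0,0,0,1],[0,0,0,0.1],[0,0,0,0]]]' 40 25
python3 go.py 0.4521 -0.3121 0.10 -13.6
```

```text
t: 30.68
tcp_pos: [0.6281, -0.2954, 0.1053]
tool_rot: [0.787, 0.618, -0.0, -0.0]
force: [-0.5, 0.2, 0.3]
finger_gap: 0.469
gripper_force: 0.0
t 30.68 pos [ 0.6281 -0.2954  0.1053] yaw -13.7 turn units -0.02 shift units [-2.3  -6.68  0.22] gap 0.469 F 0.0 q6 -0.36
```

```bash
python3 -m handwheel '[[[-0.3,-1,0.05,0],[-0.3,-1,0.05,0],[-0.3,-1,0.05,0],[-0.3,-1,0.05,0],[-0.3,-1,0.05,0],[-0.4,-1,0.05,0],[-0.4,-0.75,0,0],[0,0,0,0],[0,0,0,0]]]'
python3 go.py 0.4521 -0.3121 0.002 -13.6
python3 - <<'E'
from h import *
p,d=snapshot("wrist");cv2.imwrite("pics/w4.png",p[:,:,::-1])
E
```

```text
t: 31.8
tcp_pos: [0.4517, -0.3118, 0.0985]
tool_rot: [0.787, 0.617, 0.0, 0.001]
force: [-0.5, 0.1, -0.4]
finger_gap: 0.471
gripper_force: 0.0
t 31.8 pos [ 0.4517 -0.3118  0.0985] yaw -13.8 turn units -0.03 shift units [-0.    0.01  3.86] gap 0.471 F 0.0 q6 -0.57
```

View pics/w4.png

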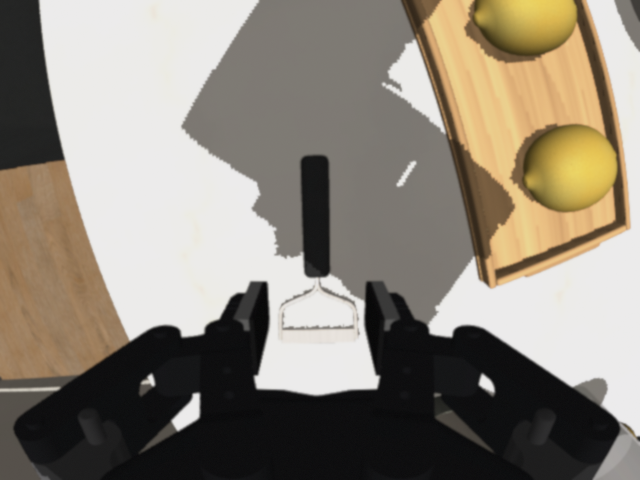

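The lemon is in its tray at (570,168). The peeler handle (column 315, rows 156–276) lies under the grasp axis at about peeler y = +9 mm. Descending.

```bash
python3 -m handwheel '[[[0,0,0.7,0],[0,0,0.7,0],[0,0,0.7,0],[0,0,0.7,0],[0,0,0.6,0],[0,0,0.3,0],[0,0,0.1,0],[0,0,0,0]]]' 40 25
python3 -m handwheel '[[[0,0,0,0],[0,0,0,0],[0,0,0,0],[0,0,0,0],[0,0,0,0]]]' 5 30
python3 go.py 0.4521 -0.3121 0.002 -13.6
```

```text
t: 32.85
tcp_pos: [0.4509, -0.3114, 0.0035]
tool_rot: [0.787, 0.617, 0.0, 0.0]
force: [-0.9, 0.8, -0.8]
finger_gap: 0.472
gripper_force: 0.0
t: 33.48
tcp_pos: [0.451, -0.3114, 0.0036]
tool_rot: [0.787, 0.617, 0.0, 0.0]
force: [0.1, -0.4, 3.3]
finger_gap: 0.19
gripper_force: 29.7
t 33.48 pos [ 0.451  -0.3114  0.0036] yaw -13.8 turn units -0.03 shift units [-0.01  0.05  0.07] gap 0.19 F 29.7 q6 -0.57
```

```bash
python3 -m handwheel '[[[0,0,-0.3,0],[0,0,-0.7,0],[0,0,-0.7,0],[0,0,-0.7,-1],[0,0,-0.9,-1],[0,0,-0.5,0],[0,0,0,0]]]'
python3 - <<'E'
import numpy as np
a=np.radians(-1.95);c=np.array([.6258,.2574]);R=np.array([[np.cos(a),-np.sin(a)],[np.sin(a),np.cos(a)]])
print(c+R@[-.013,.009])
E
python3 go.py 0.6131 0.2668 0.10 -1.95
```

```text
t: 34.35
tcp_pos: [0.4513, -0.3118, 0.0997]
tool_rot: [0.719, 0.695, -0.0, 0.001]
force: [-0.3, -0.3, -0.3]
finger_gap: 0.192
gripper_force: 29.3
[0.61311377 0.26683714]
t 34.35 pos [ 0.4513 -0.3118  0.0997] yaw -1.9 turn units 0.01 shift units [23.35  5.68 -0.05] gap 0.192 F 29.3 q6 -0.78
```

```bash
python3 -m handwheel '[[[0.4,0.1,0,0],[1,0.25,0,0],[1,0.25,0,0],[1,0.25,0,0],[1,0.25,0,0],[1,0.25,0,0],[1,0.25,0,0],[1,0.25,0,0],[1,0.25,0,0],[1,0.25,0,0],[1,0.25,0,0],[1,0.25,0,0],[1,0.25,0,0],[1,0.25,0,0],[1,0.25,0,0],[1,0.25,0,0],[1,0.25,0,0],[1,0.25,0,0],[0.5,0.1,0,0],[0,0,0,0]]]'
python3 go.py 0.6131 0.2668 0.10 -1.95
```

```text
t: 36.85
tcp_pos: [0.5753, 0.1334, 0.0976]
tool_rot: [0.718, 0.696, -0.001, -0.0]
force: [0.2, -0.6, 0.2]
finger_gap: 0.189
gripper_force: 29.3
t 36.85 pos [0.5753 0.1334 0.0976] yaw -1.7 turn units 0.04 shift units [ 5.39  1.33 -0.1 ] gap 0.189 F 29.3 q6 0.07
```

```bash
python3 -m handwheel '[[[0.5,0.1,0,0],[1,0.25,0,0],[1,0.25,0,0],[1,0.25,0,0],[1,0.25,0,0],[0.8,0.23,0,0],[0.09,0,0,0],[0,0,0,0],[0,0,0,0]]]'
python3 go.py 0.6131 0.2668 0.0105 -1.95
python3 - <<'E'
from h import *
p,d=snapshot("wrist");cv2.imwrite("pics/w5.png",p[:,:,::-1])
E
```

```text
t: 37.98
tcp_pos: [0.6131, 0.2652, 0.0982]
tool_rot: [0.718, 0.696, -0.001, -0.0]
force: [-1.0, -1.2, -1.0]
finger_gap: 0.192
gripper_force: 29.3
t 37.98 pos [0.6131 0.2652 0.0982] yaw -1.9 turn units 0.01 shift units [0.07 0.   3.51] gap 0.192 F 29.3 q6 0.27
```

View pics/w5.png

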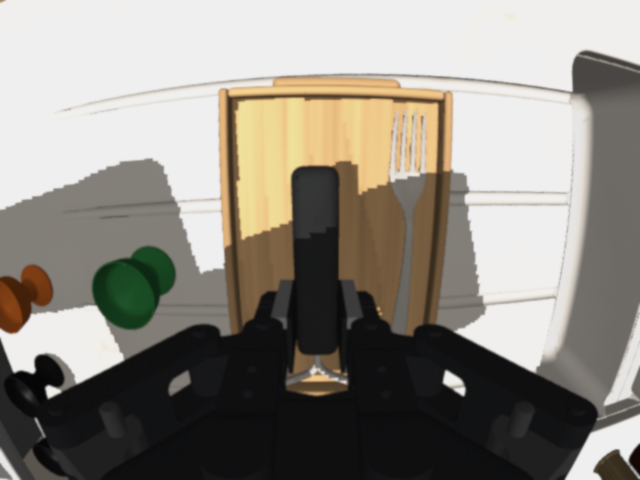

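The peeler is gripped straight at (315,260) over free floor, parallel to the fork at (407,230). Lowering.

```bash
python3 -m handwheel '[[[0,0,0.7,0],[0,0,0.7,0],[0,0,0.7,0],[0,0,0.6,0],[0,0,0.4,0],[0,0,0.25,0],[0,0,0.1,0],[0,0,0.04,0],[0,0,0,0]]]'
python3 -m handwheel '[[[0,0,0.03,0],[0,0,0,0]]]'
```

```text
t: 39.15
tcp_pos: [0.6138, 0.2663, 0.0115]
tool_rot: [0.718, 0.696, 0.0, 0.0]
force: [-0.3, -0.1, -0.9]
finger_gap: 0.192
gripper_force: 29.3
t: 39.4
tcp_pos: [0.6135, 0.2662, 0.0105]
tool_rot: [0.718, 0.696, 0.0, 0.0]
force: [-0.3, 1.3, -1.5]
finger_gap: 0.188
gripper_force: 29.3
```

```bash
python3 -m handwheel '[[[0,0,0.04,0],[0,0,0,0]]]'
python3 -m handwheel '[[[0,0,0,0],[0,0,0,0],[0,0,0,0],[0,0,0,0]]]' 38
python3 -m handwheel '[[[0,0,-0.3,0],[0,0,-0.7,0],[0,0,-1,0],[0,0,-1,0],[0,0,-1,0],[0,0,-1,0],[1,0,-1,0],[1,-0.6,-1,0],[1,-0.6,0,0],[1,-0.6,0,0],[1,-0.6,0,0],[1,-0.6,0,0],[1,-0.6,0,0],[1,-0.6,0,0],[1,-0.6,0,0],[1,-0.6,0,0],[1,-0.6,0,0],[1,-0.6,0,0],[0,0,0,0],[0,0,0,0]]]'
python3 - <<'E'
from h import *
p,d=snapshot("top");cv2.imwrite("pics/t3.png",cv2.resize(p[60:330,60:540,::-1],None,fx=1.6,fy=1.6))
W=unproj("top",d)
for n,(x0,x1),c,a in (("tools",(115,225),(.6258,.2574),-1.95),("cups",(226,332),(.6251,.0035),3.55),("fruit",(333,445),(.6249,-.2542),4.7)):
    k=np.zeros((480,640),bool);k[140:215,x0:x1]=1
    k&=(d>0)&(W[...,2]>(.012 if n=="tools" else .042))&(W[...,2]<.09)
    if n=="tools": k&=p.max(2)<60
    a=np.radians(a);Rm=np.array([[np.cos(a),np.sin(a)],[-np.sin(a),np.cos(a)]])
    N,l,s,_=cv2.connectedComponentsWithStats(k.astype(np.uint8))
    for i in range(1,N):
        if s[i,4]<60: continue
        Q=W[l==i];q=(Q[:,:2]-c)@Rm.T
        print(n,s[i,4],"mid",((q.max(0)+q.min(0))/2).round(4),"span",np.ptp(q,axis=0).round(3),"zmax",np.percentile(Q[:,2],97).round(4))
E
```

```text
t: 39.65
tcp_pos: [0.6136, 0.2663, 0.0098]
tool_rot: [0.718, 0.696, 0.0, 0.0]
force: [-0.5, -0.1, 2.1]
finger_gap: 0.188
gripper_force: 29.6
t: 40.15
tcp_pos: [0.6134, 0.2662, 0.0092]
tool_rot: [0.718, 0.696, -0.0, -0.0]
force: [-0.2, -0.0, -0.3]
finger_gap: 0.444
gripper_force: 0.0
t: 42.65
tcp_pos: [0.4582, 0.5708, 0.1852]
tool_rot: [0.718, 0.696, 0.0, 0.0]
force: [0.0, -0.3, 0.3]
finger_gap: 0.446
gripper_force: 0.0
tools 242 mid [-0.0123  0.0244] span [0.019 0.079] zmax 0.0221
cups 165 mid [ 0.002 -0.063] span [0.048 0.046] zmax 0.0585
cups 158 mid [-0.0006 -0.002 ] span [0.045 0.045] zmax 0.0576
cups 171 mid [-0.0009  0.0701] span [0.046 0.046] zmax 0.0588
fruit 539 mid [ 0.0015 -0.038 ] span [0.069 0.055] zmax 0.0627
fruit 545 mid [-0.0029  0.0662] span [0.07  0.054] zmax 0.0628
```

View pics/t3.png

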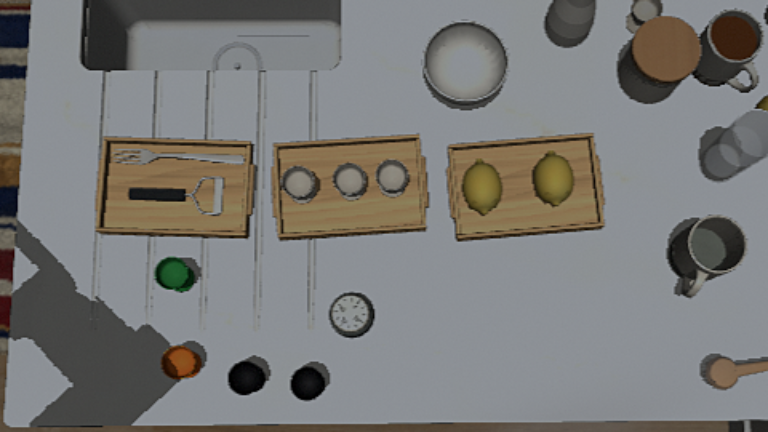

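The peeler lies flat beside the fork (175,195), three pale cups stand upright in line (299/350/392,180), and both lemons are in their tray. The timer and mug haven't moved. Handing in.

```bash
python3 -c "
from station import sign_off
print(sign_off())"
```

```text
the job is handed in; nothing more can be done
None
```

The job is handed in: the lemon, the peeler and both egg cups are in their matching trays, the timer and mug did not move, and it took about 43 s of the 104 s allowed; the hand-in call gave no verdict.

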